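# Fit the UV light stick and seat the filter cell on the inspection head

### The job

Get the upward-looking coating-inspection head ready for work: lay the UV light stick over its two forks and push it down past the sprung red jaw until it sits fully home in the forks with the jaw snapped shut over it, and let go of it. Then take the knurled filter cell standing loosely on the lens, turn it under a light downward push until its hidden keyways drop over the pins, push it fully home against its spring and finish while still holding it pressed home, so that its locking screw can be tightened. Leave the driver, side cutters, multimeter and steel pick alone.

Things in the scene. Friction and masses are not known exactly. Their poses are not given: they have to be found in the camera images.
- head: Inspection head, fixed: aluminium base plate 130 (x) x 200 (y) x 10 mm, origin at the centre of its underside, z up. At y = +45 mm a black camera housing 62 mm square, on it a round dark steel shoulder 58 mm across with the lens and filter cell. At x = +38 and -38 mm, y = -50 mm, two forks, each 12 mm long in x, 64 mm apart, open upward, a fixed tine (top 106 mm up) on the +y side.
- lamp_seat (a point): Where the centre of the light stick lies when fully home in the forks: 86 mm above the desk, at x = 0, y = -50 mm of the head, axes as the head's. The slots are 15 mm wide with an outward flared lip on the fixed tine; between the forks the stick is free to hold. It lies along x, either way round; a few mm off-centre along its length does not matter.
- jaw (a joint): Sprung red jaw on the -y side of both forks: a shaft along x, 52 mm above the desk, 14 mm beside the stick, an arm and free-turning steel roller (centre 94 mm up) at each fork that reaches 3.5 mm in over the stick's edge. 0 rad = shut; it swings out (-y) about 0.1 rad as the stick passes, then springs back to 0. Passing takes about 10 N straight down on the middle of the stick.
- light_stick: Loose UV light stick: pale bluish-white tube 12 mm thick, 130 mm long along its x axis, with square 13 mm aluminium end caps (one with a small blue button), 35 g; origin at its centre. It starts lying flat on the desk, centre 6.5 mm up.
- filter_cell: Loose knurled dark steel collar 50 mm across, 36 mm tall, amber glass on top, 90 g; origin at the centre of its lower rim, z its axis. Smooth skirt on the lowest 12 mm, knurled band 14 to 32 mm up. Starts level on the lens 12 mm above home: its inner land rests on three hidden pins. Its yaw does not tell where the pins are.
- cell_seat (a point): Centre of the shoulder's top, on the lens axis, 68 mm above the desk: the cell's origin when home. Three hidden keyways 120 degrees apart pass the pins with 4 degrees of play; at the start 17 to 103 degrees off, either way round. Lined up, the cell drops 6 mm at a light push, then goes 6 mm more against 4 to 9 N of spring to the shoulder, and springs back if let go.
- orange_driver: Small screwdriver with an orange handle, 86 x 10 x 10 mm, lying on the desk; leave alone.
- side_cutters: Red-handled side cutters, 104 x 53 x 12 mm, lying on the desk; leave alone.
- multimeter: Yellow and black multimeter, 124 x 66 x 40 mm, lying on the desk; leave alone.
- steel_pick: Thin steel pick, 115 x 8 x 7 mm, lying on the desk; leave alone.
There are look-alikes about, which are no part of the job. There is more than one size of the filter_cell; the job needs the smallest.

How it is judged (in metres and radians):
On the way, in this order (a step that is already met when the one before it is completed fails the run):
1. the light stick is home in the forks, the jaw is shut over it and the fingers have let go of it (z of light_stick in the frame of lamp_seat between -0.0025 and 0.0025 m and horizontal distance between light_stick and lamp_seat below 0.015 m and angle between the x axis of light_stick and the x axis of head, either way round below 0.06 rad and value of joint jaw below 0.03 rad and contact force between the fingers and light_stick below 0.1 N), for 0.2 s.
2. the filter cell's keyways have dropped over the pins, the cell level and on the lens axis (z of filter_cell in the frame of cell_seat below 0.0085 m and horizontal distance between filter_cell and cell_seat below 0.004 m and angle between filter_cell's own z axis and vertical below 0.1 rad), for 0.1 s.
At the end, for the whole second after the job is handed in: Light stick let go in the forks (height within 2.5 mm, centred within 15 mm, parallel within 0.06 rad), jaw shut under 0.03 rad. Filter cell within 2 mm of home, within 4 mm of the lens axis, level within 0.06 rad, at rest, held there by the fingers with over 3 N (all of step 1 and z of filter_cell in the frame of cell_seat below 0.002 m and horizontal distance between filter_cell and cell_seat below 0.004 m and angle between filter_cell's own z axis and vertical below 0.06 rad and contact force between the fingers and filter_cell above 3 N and linear speed of filter_cell below 0.01 m/s); the arm keeps its last pose, push and grip.
It fails at once if a tool or instrument lying nearby is moved by more than 25 mm (distance of any of orange_driver, side_cutters, multimeter, steel_pick from where it was at the start of the episode above 0.025 m).
It also fails if it takes over 58 s, if anything falls off the work surface, if the arm or the gripper's body presses on something with over 40 N, if the wrist force passes 120 N, or if a joint passes its speed limit or range.

### The arm

A 6-joint arm with a two-finger parallel gripper is mounted at the origin on a cart in front of the work surface, level with it; the furniture and walls round the work are solid. World frame = base frame: x ahead of the robot, y to its left, z up, the work surface at z = 0. Lengths are in mm, angles in rad, forces in N, time in s.
With the tool pointing down it reaches from about 300 to 775 mm from the base axis. Payload 14.6 kg.
Tool frame: the origin (TCP) lies between the finger pads; the fingertips stand ahead of it and the grasp point (between the pads) lies 11 mm behind it (manip.finger_overhang is the z of the fingertips in the tool frame, in mm); z points along the fingers, y is the line along which they close (so a half turn about z gives the same grasp; the last joint's range is limited). The gripper opens to 94 mm and grips with 3 to 60 N. Pads are 16 mm wide; open, the fingers measure 119 mm over their backs; the gripper's body (75 mm by 177 mm) begins 78 mm behind the grasp point.
Start: joints at [1.203, 0.3, 1.521, -0, 1.321, -0.067], TCP at [162.954, 525.295, 175.746] pointing down, gripper open.
Joint ranges: [-3.03, 3.03], [-0.79, 2.21], [0.23, 2.52], [-1.04, 4.18], [0, 3.07], [-2.55, 2.55]. Speed limits (rad/s): [2.22, 2.22, 2.57, 3.14, 3.14, 3.14].

### API

Orientations are given as [roll, pitch, yaw] about the fixed x, y, z axes, in that order (R = Rz(yaw) Ry(pitch) Rx(roll)).
In Python, from cell import manip gives the robot as it stands.
- The arm moves only by the tool jog_arm, never from a script. Its argument "series" is a list of rows, each a list of 7 numbers: the shift along the world's x, y, z as a fraction of full scale, then the turn, a rotation vector about the world's x, y, z as a fraction of full scale, then the closure, from 0 (fully open) to 1 (shut). In form: [[dx, dy, dz, wx, wy, wz, fingers], ...]. A call has 1 to 8 rows; each row is the pose to reach, as a shift and turn from the pose commanded when the call began; what a row does not reach only later rows make up. Full scale, the value 1, is 120 mm for a shift and 90 degrees for a turn. A row lasts 1/12 s, in which the tool goes at most 41.7 mm and 7.16 degrees, less where a joint would pass 70% of its speed; a pose out of reach is approached as far as the arm can. A call with a number of a shift or a turn outside -1 to 1 is refused whole. A call with a gripper value outside its range is refused whole. The fingers move at their own pace and stop on an object; "grip_force" is the grip in N (left out, the last holds). Time passes only in rows, so rows that repeat a pose let the fingers close. It gives the time, the measured TCP pose, the force, the opening and the grip force at its end, in the units of the state.
- manip.read_state(): the state, without advancing time (a new reading comes with each control period).
- manip.camera(name): name is "side" or "top"; returns a dict with "frame" (384x512x3 uint8, red, green, blue), "vfov" (degrees; the focal length in pixels is half the picture's height over the tangent of half this angle, whatever the lens; pixels are square), "cx", "cy" (the principal point, pixels), "R" (3x3) and "t" (3): a world point X has camera coordinates R X + t. Camera axes: x right, y down, z forward; pixel columns grow to the right and rows downward; lengths in mm; the calibration is good to about 2 mm. A picture is of the moment at which its call begins. There is no depth.
- manip.sign_off(): hands the job in; it is judged then, once.
The state is a dict: "clock": time; "joints": joint angles; "qd": joint speeds; "effort": joint torques, N m; "eef_pos": TCP position; "eef_rot": TCP orientation; "wrist_force": force on the tool from outside, world axes, zero at the start; "moment": the same for the moment, N m; "finger_gap": finger opening in mm; "finger_force": force on a finger pad.
Only numpy, scipy, OpenCV 4.12 (cv2) and the standard library are available. Lean on these libraries where they do the work, as an engineer would, in place of code of your own. Each camera call takes 0.05 s, during which the arm holds its last target. There are 200 camera calls.

## Working session

There is one attempt and no reset: what is moved stays moved. The work goes in short steps, Python scripts to look and compute and a tool call to move; the robot and the scene stay as the last step left them, time stands still between calls to the robot, and variables do not carry over. Pictures are saved under pics/ and viewed, at most 10 in all, crops included, and the job is handed in when it is done.

Besides the shell and the picture viewer there is one more tool, called after ">>>" as a command line: name --pt "numbers of a row" for each row, then --argument value for the rest. jog_arm: Moves the arm, as the interface text tells. Its arguments: {"type":"object","properties":{"series":{"type":"array"},"grip_force":{"type":"number"}},"required":["series"]}

```bash
ls; mkdir -p pics
python3 - <<'E'
from cell import manip
import cv2
for n in("top","side"):
    c=manip.camera(n); cv2.imwrite(f"pics/{n}0.png",c["frame"][:,:,::-1]); print(n,c["vfov"],c["cx"],c["cy"],c["R"],c["t"])
print(manip.read_state(), manip.finger_overhang)
E
```

```text
pics
top 46.77133688838468 256.06442346604274 192.35671656701888 [[ 0.02992314 -0.99943402 -0.01537039]
 [-0.9868378  -0.02709416 -0.15942728]
 [ 0.1589206   0.01993865 -0.98709001]] [ -78.41001494  525.50698647 1259.3441773 ]
side 55.092717954604176 254.62139258590642 192.73703047768052 [[ 0.99886517  0.04732149  0.00538949]
 [ 0.02648346 -0.45780448 -0.88865836]
 [-0.0395853   0.88779262 -0.45853819]] [-539.18358389   18.68229045 1199.11313219]
{'clock': 0.1, 'joints': array([ 1.20340986e+00,  3.00407089e-01,  1.52151273e+00,  1.11188388e-05,
        1.32066795e+00, -6.65721390e-02]), 'qd': array([ 0.00183596, -0.0014273 , -0.00302265, -0.00013111, -0.00123719,
        0.00061673]), 'effort': array([ 2.02644624e-03, -5.32651448e+01, -3.53279972e+01,  7.09747151e-02,
        2.34845770e-02, -6.81008555e-05]), 'eef_pos': array([162.85757055, 525.06958337, 175.25036037]), 'eef_rot': array([-3.14060046e+00, -7.69443184e-05,  2.84077553e+00]), 'wrist_force': array([0.21104741, 0.0269511 , 0.22884036]), 'moment': array([-0.00171093,  0.02572967,  0.01431569]), 'finger_force': 0.0, 'finger_gap': 94.13062436797671} 8.0
```

View pics/top0.png

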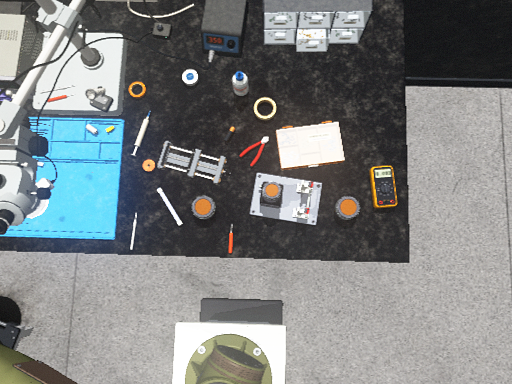

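View pics/side0.png

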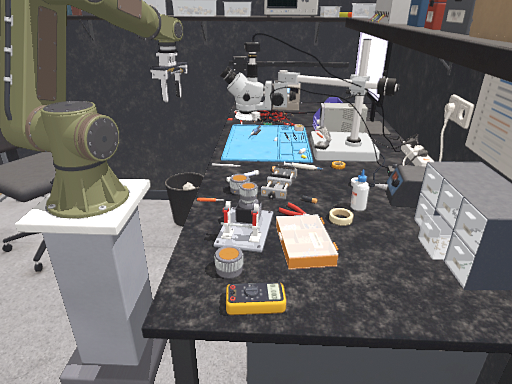

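The top view shows the head at about (286,198), with a cell on its housing at (271,191) and the forks and red jaw at about (303,200). The look-alikes:
- **Cells:** loose ones at (203,207) and (347,208), and the one on the lens at (271,191).
- **Sticks:** white stick at (169,206), pick at (134,230), syringe-like tool at (141,132).
- **Rings:** (137,89), (149,165) and (265,108).

I choose the white stick at (169,206) and the cell on the head, and will check both in a close crop.

Run:
```python
import cv2,numpy as np
t=cv2.imread("pics/top0.png");s=cv2.imread("pics/side0.png")
a=cv2.resize(t[165:245,125:325],None,fx=4,fy=4,interpolation=cv2.INTER_CUBIC)
b=cv2.resize(s[150:280,180:340],None,fx=2,fy=2,interpolation=cv2.INTER_CUBIC)
p=np.zeros((585,800,3),np.uint8);p[:320]=a;p[325:585,:320]=b
p[325:585,330:330+450]=cv2.resize(t[165:230,245:358],(450,260),interpolation=cv2.INTER_CUBIC)
cv2.imwrite("pics/crop1.png",p)
```

```text
(no output)
```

View pics/crop1.png

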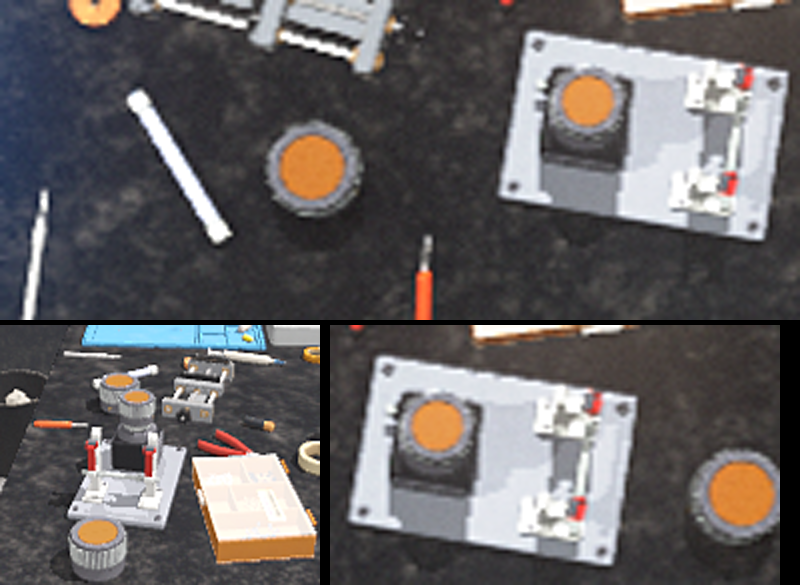

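The crop confirms it. The white tube with caps runs from (160,190) to (180,223) in the top view, and the small cell is on the black housing at (271,190). The two loose cells are larger.

```bash
cat > h.py <<'E'
import numpy as np,cv2
from cell import manip
def cam(n):
    c=manip.camera(n);c["f"]=192/np.tan(np.radians(c["vfov"]/2));return c
def ray(c,p):
    d=c["R"].T@np.array([(p[0]-c["cx"])/c["f"],(p[1]-c["cy"])/c["f"],1.]);return -c["R"].T@c["t"],d
def onz(c,p,z):
    o,d=ray(c,p);return o+d*(z-o[2])/d[2]
def px(c,X):
    q=c["R"]@np.asarray(X,float)+c["t"];return q[:2]/q[2]*c["f"]+[c["cx"],c["cy"]]
def tri(c1,p1,c2,p2):
    (a,d),(b,e)=ray(c1,p1),ray(c2,p2);k=np.linalg.lstsq(np.c_[d,-e],b-a,rcond=None)[0]
    P,Q=a+k[0]*d,b+k[1]*e;return (P+Q)/2,np.linalg.norm(P-Q)
def blobs(m,x0,x1,y0,y1):
    k=np.zeros_like(m);k[y0:y1,x0:x1]=m[y0:y1,x0:x1]
    n,l,s,c=cv2.connectedComponentsWithStats(k);return sorted([(s[i,4],*c[i].round(2)) for i in range(1,n)],reverse=True)[:4],l,s
E
python3 - <<'E'
from h import *
np.set_printoptions(precision=1,suppress=True)
T,S=cam("top"),cam("side")
def amber(c):
    h=cv2.cvtColor(c["frame"],cv2.COLOR_RGB2HSV);return cv2.inRange(h,(8,140,120),(22,255,255))
a=blobs(amber(T),255,290,175,205)[0];b=blobs(amber(S),236,262,178,198)[0];print(a[:2],b[:2])
print("cell",onz(T,a[0][1:],116),onz(S,b[0][1:],116),tri(T,a[0][1:],S,b[0][1:]))
g=cv2.cvtColor(T["frame"],cv2.COLOR_RGB2GRAY)
m=np.zeros_like(g);m[184:230,152:187]=(g[184:230,152:187]>120)*255
n,l,s,c=cv2.connectedComponentsWithStats(m);i=1+s[1:,4].argmax();ys,xs=np.where(l==i)
P=np.array([onz(T,(x,y),7)[:2] for x,y in zip(xs,ys)]);r=cv2.minAreaRect(P.astype(np.float32))
w=np.linalg.eigh(np.cov(P.T))[1][:,1];print("stick",len(P),P.mean(0),"rect",r,"yaw",np.arctan2(w[1],w[0]))
pc=np.array([[257.5,173.2],[322,183],[316.2,225],[250.5,215]],np.float32)
q=cv2.cornerSubPix(g,pc.reshape(-1,1,2).copy(),(3,3),(-1,-1),(3,50,.01)).reshape(-1,2);print(q)
W=np.array([onz(T,p,10) for p in q])[:,:2];print(W,W.mean(0),[np.linalg.norm(W[i]-W[i-1]) for i in range(4)])
for u in(W[0]-W[1],W[3]-W[2]):print("head yaw",np.arctan2(-u[0],u[1]))
for u in(W[0]-W[3],W[1]-W[2]):print("head yaw",np.arctan2(u[1],u[0]))
# red jaw/roller in both views
for nm,c,bx in(("T",T,(285,330,175,220)),("S",S,(215,270,195,245))):
    h=cv2.cvtColor(c["frame"],cv2.COLOR_RGB2HSV);m=cv2.inRange(h,(0,130,90),(6,255,255))|cv2.inRange(h,(172,130,90),(180,255,255))
    print(nm,blobs(m,*bx)[0])
E
```

```text
[(np.int32(117), np.float64(271.37), np.float64(189.63))] [(np.int32(40), np.float64(248.0), np.float64(185.5)), (np.int32(20), np.float64(240.15), np.float64(178.55))]
cell [ 524.3 -106.8  116. ] [ 525.9 -109.8  116. ] (array([ 525.1, -106.8,  114.4]), np.float64(1.064860848101334))
stick 198 [485.3 197.6] rect ((485.0641784667969, 198.0288543701172), (132.0716552734375, 14.879781723022461), 34.03367233276367) yaw -2.543753675075357
[[256.5 172.5]
 [321.5 182.7]
 [314.8 224.5]
 [249.3 213.4]]
[[ 593.4  -62. ]
 [ 567.3 -258.4]
 [ 441.  -239.5]
 [ 468.6  -44.5]] [ 517.6 -151.1] [np.float64(126.00913065696527), np.float64(198.08841520943184), np.float64(127.73216012701982), np.float64(196.94636175113894)]
head yaw -0.13219607517777576
head yaw -0.14087787841120086
head yaw -0.1393138779433135
head yaw -0.14821759875830945
T [(np.int32(11), np.float64(307.36), np.float64(210.64)), (np.int32(8), np.float64(311.38), np.float64(184.38))]
S [(np.int32(55), np.float64(225.18), np.float64(215.0)), (np.int32(54), np.float64(253.67), np.float64(218.28)), (np.int32(1), np.float64(215.0), np.float64(201.0))]
```

>>> jog_arm --pt "0.3 -0.3 0 0 0 0.08 0.5" --pt "0.6 -0.6 0 0 0 0.16 0.5" --pt "0.9 -0.9 0 0 0 0.24 0.5" --pt "1 -1 0 0 0 0.3 0.5" --pt "1 -1 0 0 0 0.3 0.5" --pt "1 -1 0 0 0 0.3 0.5"

```text
clock: 0.7
eef_pos: [285.0, 403.1, 175.8]
eef_rot: [-3.141, 0.0, -2.973]
wrist_force: [-0.6, -0.1, 0.9]
finger_gap: 57.4
finger_force: 0.0
```

>>> jog_arm --pt "0.3 -0.3 0 0 0 0.08 0.5" --pt "0.6 -0.6 -0.1 0 0 0.16 0.5" --pt "0.9 -0.9 -0.2 0 0 0.24 0.5" --pt "1 -1 -0.3 0 0 0.272 0.5" --pt "1 -1 -0.3 0 0 0.272 0.5" --pt "1 -1 -0.3 0 0 0.272 0.5"

```text
clock: 1.2
eef_pos: [404.3, 282.9, 138.0]
eef_rot: [-3.141, -0.003, -2.547]
wrist_force: [0.5, 0.4, -0.3]
finger_gap: 47.2
finger_force: 0.0
```

>>> jog_arm --pt "0.3 -0.3 0 0 0 0 0.5" --pt "0.6 -0.6 -0.1 0 0 0 0.5" --pt "0.683 -0.725 -0.2 0 0 0 0.5" --pt "0.683 -0.725 -0.3 0 0 0 0.5" --pt "0.683 -0.725 -0.45 0 0 0 0.5" --pt "0.683 -0.725 -0.45 0 0 0 0.5"

```text
clock: 1.7
eef_pos: [483.4, 198.3, 82.9]
eef_rot: [3.14, -0.004, -2.545]
wrist_force: [0.4, 0.8, -0.6]
finger_gap: 47.2
finger_force: 0.0
```

>>> jog_arm --pt "0 0 -0.3 0 0 0 0.5" --pt "0 0 -0.55 0 0 0 0.5" --pt "0 0 -0.62 0 0 0 0.5" --pt "0 0 -0.62 0 0 0 0.5" --pt "0 0 -0.62 0 0 0 0.5"

```text
clock: 2.12
eef_pos: [485.3, 199.1, 12.7]
eef_rot: [-3.141, 0.001, -2.543]
wrist_force: [0.1, -0.0, 0.9]
finger_gap: 46.7
finger_force: 0.0
```

>>> jog_arm --pt "0 0 -0.018 0 0 0 0.5" --pt "0 0 -0.018 0 0 0 0.5" --pt "0 0 -0.018 0 0 0 1" --pt "0 0 -0.018 0 0 0 1" --pt "0 0 -0.018 0 0 0 1" --pt "0 0 -0.018 0 0 0 1" --pt "0 0 -0.018 0 0 0 1" --pt "0 0 -0.018 0 0 0 1" --grip_force 40

```text
clock: 2.78
eef_pos: [484.9, 198.3, 9.2]
eef_rot: [-3.142, -0.0, -2.544]
wrist_force: [0.3, -0.5, 0.1]
finger_gap: 10.5
finger_force: 0.0
```

>>> jog_arm --pt "0 0 0.2 0 0 0 1" --pt "0 0 0.5 0 0 0 1" --pt "0 0 0.8 0 0 0 1" --pt "0 0 1 0 0 0 1" --pt "0 0 1 0 0 0 1"

```text
clock: 3.2
eef_pos: [487.0, 199.0, 134.4]
eef_rot: [-3.139, 0.008, -2.544]
wrist_force: [-0.0, 0.3, -0.1]
finger_gap: 0.2
finger_force: 0.0
```

Run:
```python
from h import *
T,S=cam("top"),cam("side")
p=np.zeros((400,800,3),np.uint8)
p[:,:400]=cv2.resize(T["frame"][160:240,130:210],(400,400),interpolation=cv2.INTER_CUBIC)
p[:,400:]=cv2.resize(S["frame"][130:210,190:270],(400,400),interpolation=cv2.INTER_CUBIC)
cv2.imwrite("pics/c2.png",p[:,:,::-1])
```

```text
(no output)
```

View pics/c2.png

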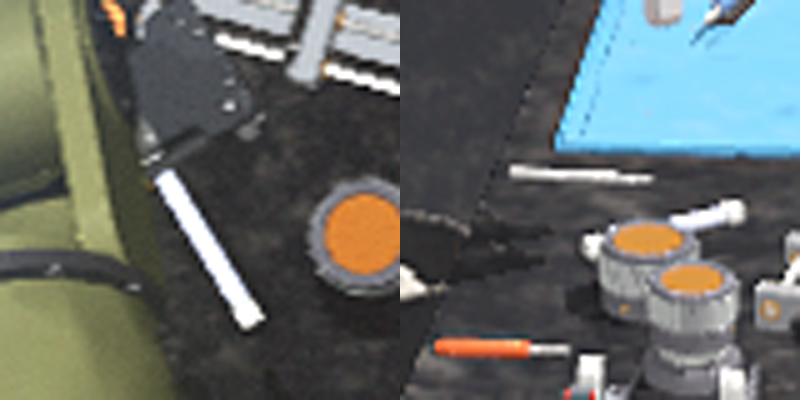

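Run:
```python
from h import *
np.set_printoptions(precision=1,suppress=True)
T,S=cam("top"),cam("side")
s=manip.read_state();print(s["eef_pos"],s["finger_gap"],s["joints"])
print("TCP px",px(T,s["eef_pos"]),px(S,s["eef_pos"]),"start",px(T,[163,525,176]),px(S,[163,525,176]))
for p in [(160,190.5),(179.4,223.6),(162.5,195)]:print("T",p,onz(T,p,7))
for p in [(190+340/5,130+210/5),(190+190/5,130+244/5)]:print("S",p,onz(S,p,7))
cv2.imwrite("pics/s3.png",S["frame"][100:300,150:400,::-1].repeat(2,0).repeat(2,1))
```

```text
[484.3 198.1 127.9] 0.37703735814154904 [ 0.3  0.3  1.7  0.   1.2 -1.9]
TCP px [159.6 200.3] [241.8 143.7] start [ 18.3 319.9] [172.8 105.6]
T (160, 190.5) [530.8 227.7   7. ]
T (179.4, 223.6) [432.5 163.2   7. ]
T (162.5, 195) [517.3 219.3   7. ]
S (258.0, 172.0) [541.6 228.    7. ]
S (228.0, 178.8) [436.4 161.8   7. ]
```

View pics/s3.png

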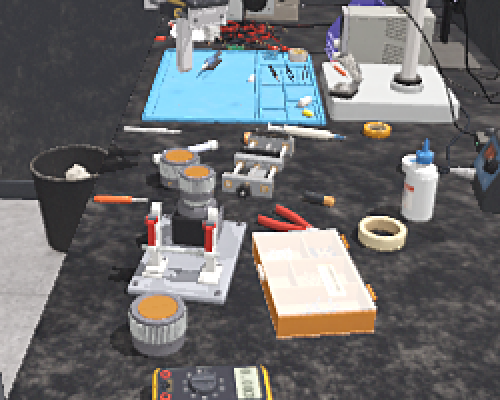

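Run:
```python
from h import *
T,S=cam("top"),cam("side")
e=manip.read_state()["eef_pos"]
p=np.zeros((560,800,3),np.uint8)
def crop(c,x,y,w,h,k):
    i=cv2.resize(c["frame"][y:y+h,x:x+w],None,fx=k,fy=k,interpolation=cv2.INTER_CUBIC)
    for dz,col in((-8,(255,0,0)),(0,(0,255,0)),(78,(255,255,0)),(200,(255,0,255))):
        q=px(c,e+[0,0,dz])-[x,y];cv2.circle(i,tuple(int(v*k) for v in q),3,col,1)
    return i
p[:400,:400]=crop(T,115,150,80,80,5);p[:560,410:800]=crop(S,205,50,78,112,5)
cv2.imwrite("pics/c4.png",p[:,:,::-1])
```

```text
(no output)
```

View pics/c4.png

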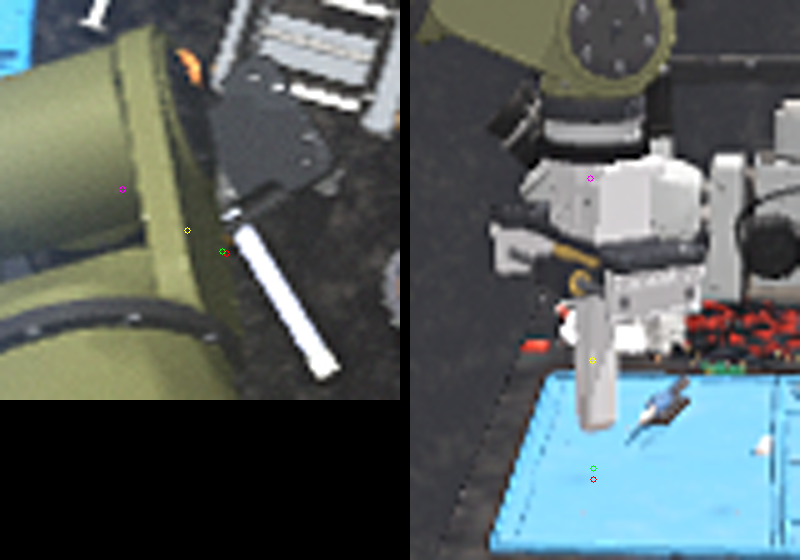

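The light finger ends at full-frame (243,135), about 10 px above the predicted tip at (242,146). The stick is undisturbed at (160,190)–(180,223), so the fingers closed above it. I'll probe down slowly with the fingers shut to find the true tip height.

>>> jog_arm --pt "0 0 -0.3 0 0 0 1" --pt "0 0 -0.6 0 0 0 1" --pt "0 0 -0.8 0 0 0 1" --pt "0 0 -0.85 0 0 0 1" --pt "0 0 -0.85 0 0 0 1"

```text
clock: 3.92
eef_pos: [483.8, 197.9, 25.4]
eef_rot: [3.141, -0.004, -2.544]
wrist_force: [0.3, 0.5, 1.1]
finger_gap: 0.6
finger_force: 0.0
```

>>> jog_arm --pt "0 0 -0.04 0 0 0 1" --pt "0 0 -0.04 0 0 0 1"

```text
clock: 4.08
eef_pos: [485.5, 198.5, 23.1]
eef_rot: [-3.141, 0.001, -2.544]
wrist_force: [0.1, -1.4, -0.3]
finger_gap: 0.5
finger_force: 0.0
```

>>> jog_arm --pt "0 0 -0.04 0 0 0 1" --pt "0 0 -0.04 0 0 0 1" --pt "0 0 -0.08 0 0 0 1" --pt "0 0 -0.08 0 0 0 1"

```text
clock: 4.42
eef_pos: [484.8, 198.3, 12.4]
eef_rot: [3.142, -0.0, -2.544]
wrist_force: [0.6, -0.3, -1.4]
finger_gap: 0.6
finger_force: 0.0
```

>>> jog_arm --pt "0 0 -0.03 0 0 0 1" --pt "0 0 -0.03 0 0 0 1" --pt "0 0 -0.06 0 0 0 1" --pt "0 0 -0.06 0 0 0 1"

```text
clock: 4.75
eef_pos: [484.6, 198.2, 5.0]
eef_rot: [3.141, -0.001, -2.544]
wrist_force: [0.8, 0.6, -0.8]
finger_gap: 0.4
finger_force: 0.0
```

>>> jog_arm --pt "0 0 -0.03 0 0 0 1" --pt "0 0 -0.03 0 0 0 1" --pt "0 0 -0.06 0 0 0 1" --pt "0 0 -0.06 0 0 0 1"

```text
clock: 5.08
eef_pos: [484.6, 198.2, -2.2]
eef_rot: [3.141, -0.001, -2.544]
wrist_force: [0.4, -0.6, -0.1]
finger_gap: 0.3
finger_force: 0.0
```

>>> jog_arm --pt "0 0 -0.03 0 0 0 1" --pt "0 0 -0.03 0 0 0 1" --pt "0 0 -0.05 0 0 0 1" --pt "0 0 -0.05 0 0 0 1"

```text
clock: 5.42
eef_pos: [484.7, 198.2, -8.0]
eef_rot: [3.141, -0.0, -2.544]
wrist_force: [0.3, -0.7, -0.0]
finger_gap: 0.8
finger_force: 0.0
```

>>> jog_arm --pt "0 0 -0.03 0 0 0 1" --pt "0 0 -0.03 0 0 0 1" --pt "0 0 -0.05 0 0 0 1" --pt "0 0 -0.05 0 0 0 1"

```text
clock: 5.75
eef_pos: [484.7, 198.3, -14.0]
eef_rot: [3.141, -0.0, -2.544]
wrist_force: [-0.8, -0.5, -0.4]
finger_gap: 0.6
finger_force: 0.0
```

>>> jog_arm --pt "0 0 -0.03 0 0 0 1" --pt "0 0 -0.03 0 0 0 1"

```text
clock: 5.92
eef_pos: [485.3, 198.4, -17.0]
eef_rot: [-3.141, 0.001, -2.544]
wrist_force: [-1.5, -0.0, 4.5]
finger_gap: 0.4
finger_force: 2.4
```

>>> jog_arm --pt "0 0 0.1 0 0 0 0.6" --pt "0 0 0.1 0 0 0 0.6" --pt "0 0 0.1 0 0 0 0.6" --pt "0 0 0.1 0 0 0 0.6" --pt "0 0 0.1 0 0 0 0.6" --pt "0 0 0.05 0 0 0 0.6" --pt "0 0 0 0 0 0 0.6" --pt "0 0 0 0 0 0 0.6"

```text
clock: 6.58
eef_pos: [484.1, 198.0, -18.8]
eef_rot: [3.141, -0.002, -2.544]
wrist_force: [-0.3, 0.8, 0.4]
finger_gap: 37.5
finger_force: 0.0
```

>>> jog_arm --pt "0 0 -0.03 0 0 0 0.6" --pt "0 0 -0.06 0 0 0 0.6" --pt "0 0 -0.075 0 0 0 0.6" --pt "0 0 -0.075 0 0 0 0.6"

```text
clock: 6.92
eef_pos: [484.6, 198.2, -26.7]
eef_rot: [3.141, -0.001, -2.544]
wrist_force: [-0.4, 0.3, 0.5]
finger_gap: 37.4
finger_force: 0.0
```

>>> jog_arm --pt "0 0 0 0 0 0 1" --pt "0 0 0 0 0 0 1" --pt "0 0 0 0 0 0 1" --pt "0 0 0 0 0 0 1" --pt "0 0 0 0 0 0 1" --pt "0 0 0 0 0 0 1"

```text
clock: 7.42
eef_pos: [485.0, 198.3, -26.1]
eef_rot: [-3.141, 0.0, -2.544]
wrist_force: [-0.5, -1.0, 1.2]
finger_gap: 10.9
finger_force: 40.0
```

>>> jog_arm --pt "0 0 0.1 0 0 0 1" --pt "0 0 0.3 0 0 0 1" --pt "0 0 0.6 0 0 0 1" --pt "0 0 0.9 0 0 0 1" --pt "0 0 1 0 0 0 1" --pt "0 0 1 0 0 0 1"

```text
clock: 7.92
eef_pos: [486.5, 198.9, 98.0]
eef_rot: [-3.14, 0.006, -2.544]
wrist_force: [0.6, 0.5, -0.8]
finger_gap: 10.9
finger_force: 40.0
```

>>> jog_arm --pt "0 -0.2 0.2 0 0 -0.06 1" --pt "0 -0.5 0.2 0 0 -0.12 1" --pt "0 -0.8 0.2 0 0 -0.18 1" --pt "0 -1 0.2 0 0 -0.2 1" --pt "0 -1 0.2 0 0 -0.2 1"

```text
clock: 8.33
eef_pos: [484.3, 74.9, 117.1]
eef_rot: [-3.141, -0.002, -2.863]
wrist_force: [0.8, 0.2, -0.1]
finger_gap: 11.0
finger_force: 40.0
```

>>> jog_arm --pt "0 -0.3 0 0 0 -0.06 1" --pt "0.1 -0.6 0 0 0 -0.12 1" --pt "0.1 -0.9 0 0 0 -0.18 1" --pt "0.1 -1 0 0 0 -0.2 1" --pt "0.1 -1 0 0 0 -0.2 1"

```text
clock: 8.75
eef_pos: [496.5, -43.5, 117.0]
eef_rot: [3.142, -0.001, 3.107]
wrist_force: [-0.6, 0.4, -0.9]
finger_gap: 10.9
finger_force: 40.0
```

>>> jog_arm --pt "0 -0.3 0 0 0 -0.06 1" --pt "0.1 -0.6 0 0 0 -0.07 1" --pt "0.1 -0.9 0 0 0 -0.07 1" --pt "0.114 -1 0 0 0 -0.07 1" --pt "0.114 -1 0 0 0 -0.07 1"

```text
clock: 9.17
eef_pos: [510.6, -162.6, 117.1]
eef_rot: [3.141, -0.001, 3.001]
wrist_force: [0.6, 1.3, -1.0]
finger_gap: 10.6
finger_force: 40.0
```

>>> jog_arm --pt "0 -0.2 0 0 0 0 1" --pt "0 -0.324 0 0 0 0 1" --pt "0 -0.324 0 0 0 0 1" --pt "0 -0.324 0 0 0 0 1"

```text
clock: 9.5
eef_pos: [510.6, -199.7, 117.5]
eef_rot: [3.141, -0.0, 3.001]
wrist_force: [0.2, 0.3, -0.1]
finger_gap: 10.6
finger_force: 40.0
```

Now I'll look at the held stick over the forks in both views, with the predicted stick ends marked.

Run:
```python
from h import *
np.set_printoptions(precision=1,suppress=True)
T,S=cam("top"),cam("side");e=manip.read_state()["eef_pos"];print(e)
y=-.14;ux=np.array([np.cos(y),np.sin(y),0]);c=np.array([510.6,-200.6,152.])
p=np.zeros((600,800,3),np.uint8)
def crop(C,x,yy,w,h,k,pts):
    i=cv2.resize(C["frame"][yy:yy+h,x:x+w],None,fx=k,fy=k,interpolation=cv2.INTER_CUBIC)
    for q in pts:
        q=px(C,q)-[x,yy];cv2.circle(i,tuple(int((v+.5)*k) for v in q),4,(255,0,255),1)
    return i
pts=[c-65*ux,c+65*ux,[510.6,-200.6,86]]
a=crop(T,250,160,80,80,5,pts);b=crop(S,195,150,78,100,5,pts)
p[:400,:400]=a;p[:500,410:800]=b;cv2.imwrite("pics/c5.png",p[:,:,::-1])
```

```text
[ 510.7 -199.4  117.7]
```

View pics/c5.png

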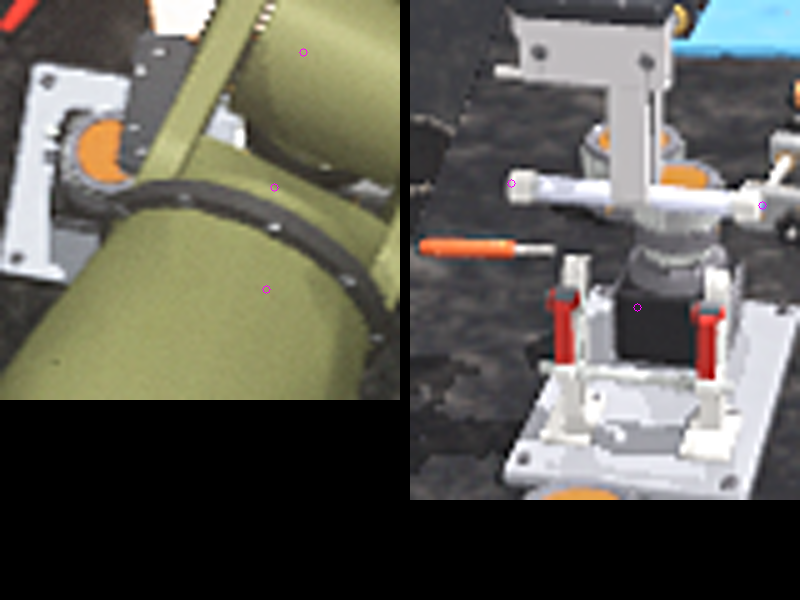

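>>> jog_arm --pt "0 0 -0.1 0 0 0 1" --pt "0 0 -0.2 0 0 0 1" --pt "0 0 -0.3 0 0 0 1" --pt "0 0 -0.32 0 0 0 1" --pt "0 0 -0.32 0 0 0 1" --grip_force 55

```text
clock: 10.02
eef_pos: [510.4, -199.6, 78.9]
eef_rot: [3.141, -0.001, 3.002]
wrist_force: [0.1, 0.0, -0.3]
finger_gap: 10.3
finger_force: 55.0
```

>>> jog_arm --pt "0 0 -0.03 0 0 0 1" --pt "0 0 -0.06 0 0 0 1" --pt "0 0 -0.06 0 0 0 1" --pt "0 0 -0.06 0 0 0 1"

```text
clock: 10.35
eef_pos: [510.6, -200.5, 72.3]
eef_rot: [-3.142, 0.0, 3.001]
wrist_force: [-0.1, 0.7, -0.2]
finger_gap: 10.3
finger_force: 55.0
```

>>> jog_arm --pt "0 0 -0.025 0 0 0 1" --pt "0 0 -0.05 0 0 0 1" --pt "0 0 -0.05 0 0 0 1"

```text
clock: 10.6
eef_pos: [511.0, -199.9, 66.2]
eef_rot: [3.14, 0.001, 3.001]
wrist_force: [1.9, 6.3, 1.3]
finger_gap: 10.3
finger_force: 55.0
```

>>> jog_arm --pt "0 0 -0.015 0 0 0 1" --pt "0 0 -0.03 0 0 0 1" --pt "0 0 -0.03 0 0 0 1"

```text
clock: 10.85
eef_pos: [511.0, -200.0, 62.7]
eef_rot: [3.141, 0.001, 3.001]
wrist_force: [1.0, 5.1, 2.3]
finger_gap: 10.7
finger_force: 55.0
```

>>> jog_arm --pt "0 0 -0.02 0 0 0 1" --pt "0 0 -0.04 0 0 0 1" --pt "0 0 -0.04 0 0 0 1"

```text
clock: 11.1
eef_pos: [510.9, -200.0, 57.3]
eef_rot: [3.141, 0.0, 3.001]
wrist_force: [3.4, 3.9, -3.2]
finger_gap: 10.7
finger_force: 55.0
```

>>> jog_arm --pt "0 0 -0.02 0 0 0 1" --pt "0 0 -0.03 0 0 0 1" --pt "0 0 -0.03 0 0 0 1"

```text
clock: 11.35
eef_pos: [510.4, -200.6, 53.8]
eef_rot: [-3.142, -0.001, 3.001]
wrist_force: [-0.8, 0.4, 0.6]
finger_gap: 10.6
finger_force: 55.0
```

>>> jog_arm --pt "0 0 -0.012 0 0 0 1" --pt "0 0 -0.012 0 0 0 1" --pt "0 0 -0.024 0 0 0 1" --pt "0 0 -0.024 0 0 0 1"

```text
clock: 11.68
eef_pos: [510.8, -200.8, 53.1]
eef_rot: [-3.141, 0.001, 3.001]
wrist_force: [-8.7, 4.2, 19.7]
finger_gap: 10.5
finger_force: 55.0
```

>>> jog_arm --pt "0 0 0.015 0 0 0 0.65" --pt "0 0 0.015 0 0 0 0.65" --pt "0 0 0.015 0 0 0 0.65" --pt "0 0 0.015 0 0 0 0.65" --pt "0 0 0.1 0 0 0 0.65" --pt "0 0 0.4 0 0 0 0.65" --pt "0 0 0.7 0 0 0 0.5" --pt "0 0 0.7 0 0 0 0.5"

```text
clock: 12.35
eef_pos: [513.1, -201.7, 142.6]
eef_rot: [-3.139, 0.009, 3.001]
wrist_force: [0.7, -0.1, 1.3]
finger_gap: 42.8
finger_force: 0.0
```

Run:
```python
from h import *
S=cam("side");e=manip.read_state();print(e["eef_pos"],e["finger_gap"],e["wrist_force"])
y=-.14;ux=np.array([np.cos(y),np.sin(y),0]);c=np.array([510.6,-200.6,86.])
i=cv2.resize(S["frame"][150:250,195:295],None,fx=6,fy=6,interpolation=cv2.INTER_CUBIC)
for q in (c-65*ux,c+65*ux):
    q=px(S,q)-[195,150];cv2.circle(i,tuple(int((v+.5)*6) for v in q),4,(255,0,255),1)
cv2.imwrite("pics/c6.png",i[:,:,::-1])
```

```text
[ 512.19178037 -201.34962223  139.37242077] 45.908069989021186 [ 0.33376757  0.91707112 -0.62742885]
```

View pics/c6.png

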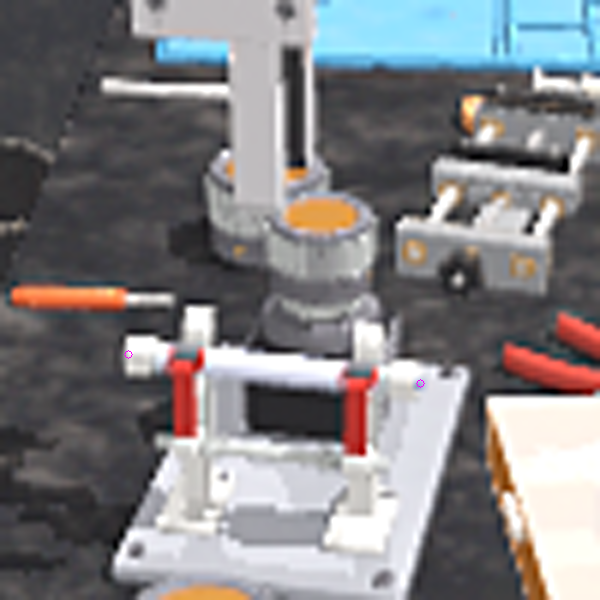

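The stick lies in both forks with its ends at the marked points, crop (128,354) and (420,383), and both red jaws are upright and shut. Next is the cell.

>>> jog_arm --pt "0.04 0.3 0 0 0 0 0.1" --pt "0.08 0.6 0 0 0 0 0.1" --pt "0.112 0.784 0 0 0 0 0.1" --pt "0.112 0.784 0 0 0 0 0.1" --pt "0.112 0.784 0 0 0 0 0.1" --pt "0.112 0.784 0 0 0 0 0.1" --grip_force 8

```text
clock: 12.9
eef_pos: [523.8, -106.9, 135.0]
eef_rot: [-3.141, -0.001, 3.001]
wrist_force: [0.0, 0.5, 0.5]
finger_gap: 82.8
finger_force: 0.0
```

>>> jog_arm --pt "0 0 -0.15 0 0 0 0.1" --pt "0 0 -0.35 0 0 0 0.1" --pt "0 0 -0.5 0 0 0 0.1" --pt "0 0 -0.573 0 0 0 0.1" --pt "0 0 -0.573 0 0 0 0.1" --pt "0 0 -0.573 0 0 0 0.1"

```text
clock: 13.4
eef_pos: [524.1, -107.1, 66.9]
eef_rot: [-3.142, -0.0, 3.0]
wrist_force: [0.7, -0.3, -0.1]
finger_gap: 84.5
finger_force: 0.0
```

>>> jog_arm --pt "0 0 0 0 0 0 0.5" --pt "0 0 0 0 0 0 0.5" --pt "0 0 0 0 0 0 0.5" --pt "0 0 0 0 0 0 0.5" --pt "0 0 0 0 0 0 0.5" --pt "0 0 0 0 0 0 0.5" --pt "0 0 0 0 0 0 0.5"

```text
clock: 13.98
eef_pos: [524.1, -106.5, 66.8]
eef_rot: [-3.141, 0.0, 3.001]
wrist_force: [0.1, -0.0, 2.1]
finger_gap: 50.0
finger_force: 8.0
```

>>> jog_arm --pt "0 0 -0.008 0 0 0 0.6" --pt "0 0 -0.008 0 0 -0.03 0.6" --pt "0 0 -0.008 0 0 -0.06 0.6" --pt "0 0 -0.008 0 0 -0.09 0.6" --pt "0 0 -0.008 0 0 -0.12 0.6" --pt "0 0 -0.008 0 0 -0.15 0.6" --pt "0 0 -0.008 0 0 -0.18 0.6" --pt "0 0 -0.008 0 0 -0.21 0.6" --grip_force 25

```text
clock: 14.65
eef_pos: [524.9, -106.7, 66.7]
eef_rot: [3.141, 0.003, 2.669]
wrist_force: [-0.4, -0.7, 8.7]
finger_gap: 49.6
finger_force: 25.0
```

>>> jog_arm --pt "0 0 0 0 0 -0.03 0.6" --pt "0 0 0 0 0 -0.06 0.6" --pt "0 0 0 0 0 -0.09 0.6" --pt "0 0 0 0 0 -0.12 0.6" --pt "0 0 0 0 0 -0.15 0.6" --pt "0 0 0 0 0 -0.18 0.6" --pt "0 0 0 0 0 -0.21 0.6" --pt "0 0 0 0 0 -0.24 0.6"

```text
clock: 15.32
eef_pos: [524.9, -106.7, 66.7]
eef_rot: [3.14, 0.002, 2.292]
wrist_force: [0.3, -0.2, 9.4]
finger_gap: 50.0
finger_force: 25.0
```

```bash
python3 -c "
from cell import manip
s=manip.read_state();print(s['eef_pos'],s['wrist_force'],s['moment'],s['joints'][5])"
```

```text
[ 524.92008552 -106.690678     66.67374025] [ 0.28455097 -0.17421717  9.44957254] [ 0.00118534 -0.01380929  0.12468255] -0.9901148475197397
```

>>> jog_arm --pt "0 0 0 0 0 -0.03 0.6" --pt "0 0 0 0 0 -0.06 0.6" --pt "0 0 0 0 0 -0.09 0.6" --pt "0 0 0 0 0 -0.12 0.6" --pt "0 0 0 0 0 -0.15 0.6" --pt "0 0 0 0 0 -0.18 0.6" --pt "0 0 0 0 0 -0.21 0.6" --pt "0 0 0 0 0 -0.24 0.6"

```text
clock: 15.98
eef_pos: [524.9, -106.7, 66.6]
eef_rot: [3.14, 0.001, 1.915]
wrist_force: [-0.7, -0.1, 9.1]
finger_gap: 49.5
finger_force: 25.0
```

>>> jog_arm --pt "0 0 0 0 0 -0.03 0.6" --pt "0 0 0 0 0 -0.06 0.6" --pt "0 0 0 0 0 -0.09 0.6" --pt "0 0 0 0 0 -0.12 0.6" --pt "0 0 0 0 0 -0.15 0.6" --pt "0 0 0 0 0 -0.18 0.6" --pt "0 0 0 0 0 -0.21 0.6" --pt "0 0 0 0 0 -0.24 0.6"

```text
clock: 16.65
eef_pos: [524.6, -106.2, 65.8]
eef_rot: [3.14, -0.0, 1.538]
wrist_force: [4.9, 1.8, -1.0]
finger_gap: 49.8
finger_force: 25.0
```

The force has gone and the tool sank 0.9 mm, so the keyways have found the pins. Now I'll push down.

>>> jog_arm --pt "0 0 -0.015 0 0 0 0.6" --pt "0 0 -0.03 0 0 0 0.6" --pt "0 0 -0.03 0 0 0 0.6"

```text
clock: 16.9
eef_pos: [524.6, -106.5, 61.9]
eef_rot: [3.14, 0.0, 1.542]
wrist_force: [6.8, 0.5, -1.1]
finger_gap: 49.6
finger_force: 25.0
```

```bash
python3 -c "
from cell import manip
s=manip.read_state();print(s['eef_pos'],s['wrist_force'],s['moment'],s['joints'][5])"
```

```text
[ 524.61428141 -106.49121561   61.90261398] [ 6.81432973  0.4934199  -1.14446551] [ 0.11862625 -1.17957642  0.06395207] -0.24012907768630465
```

>>> jog_arm --pt "0.006 0 0 0 0 0 0.6" --pt "0.006 0 -0.015 0 0 0 0.6" --pt "0.006 0 -0.03 0 0 0 0.6" --pt "0.006 0 -0.045 0 0 0 0.6" --pt "0.006 0 -0.055 0 0 0 0.6" --pt "0.006 0 -0.055 0 0 0 0.6" --grip_force 45

```text
clock: 17.4
eef_pos: [524.9, -106.5, 55.5]
eef_rot: [3.141, 0.0, 1.541]
wrist_force: [0.6, 1.2, 6.1]
finger_gap: 49.3
finger_force: 45.0
```

>>> jog_arm --pt "0 0 -0.008 0 0 0 0.6" --pt "0 0 -0.016 0 0 0 0.6" --pt "0 0 -0.016 0 0 0 0.6"

```text
clock: 17.65
eef_pos: [524.9, -106.5, 54.7]
eef_rot: [3.141, 0.0, 1.541]
wrist_force: [-5.7, 3.0, 19.8]
finger_gap: 49.4
finger_force: 45.0
```

>>> jog_arm --pt "0 0 0 0 0 0 0.6" --pt "0 0 0 0 0 0 0.6" --pt "0 0 0 0 0 0 0.6" --pt "0 0 0 0 0 0 0.6"

```text
clock: 17.98
eef_pos: [524.9, -106.5, 54.7]
eef_rot: [3.141, 0.0, 1.541]
wrist_force: [-5.1, 3.1, 19.1]
finger_gap: 49.1
finger_force: 45.0
```

Run:
```python
from h import *
S=cam("side");e=manip.read_state();print(e["eef_pos"],e["wrist_force"],e["moment"])
i=cv2.resize(S["frame"][150:250,195:295],None,fx=6,fy=6,interpolation=cv2.INTER_CUBIC)
cv2.imwrite("pics/c7.png",i[:,:,::-1])
```

```text
[ 524.90781162 -106.54419997   54.73205973] [-4.26942323  3.36634877 18.59466773] [ 0.41924781  1.11453569 -0.0145783 ]
```

View pics/c7.png

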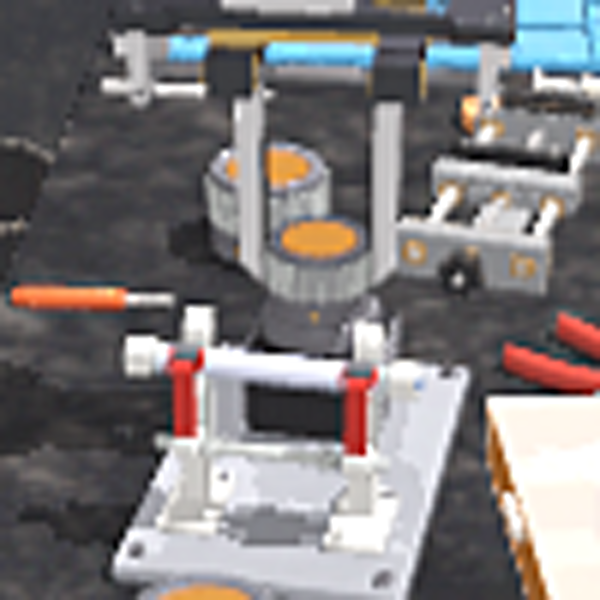

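The cell sits level on the shoulder, its top at crop (318,238), held between both fingers. The stick is home with the jaw shut. Handing in.

```bash
python3 -c "
from cell import manip
print(manip.sign_off())"
```

```text
the job is handed in; nothing more can be done
None
```

The light stick is home in the forks with the jaw shut and the fingers clear. The filter cell is keyed over its pins and held pressed home, gripped at 45 N and pushed down with about 19 N. I handed the job in at about 18 s; the sign-off returned no verdict.

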